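Refit the dial of the counter warming plate and hold it pressed

ROBOT

A 7-joint arm with a two-finger parallel gripper is mounted at the origin on the work surface; the furniture and walls round the work are solid. World frame = base frame: x ahead of the robot, y to its left, z up, the work surface at z = 0. Lengths are in m, angles in rad, forces in N, time in s.
With the tool pointing down it reaches from about 0.4 to 0.85 m from the base axis. Payload 10.4 kg.
Tool frame: the origin (TCP) lies on the centre line of the jaws, within the pads' length; the fingertips stand 14 mm ahead of it and the grasp point (between the pads) lies 5 mm behind it; y points along the fingers, x is the direction in which the jaws open and shut, and the axes are right-handed (so a half turn about y gives the same grasp; the last joint's range is limited). The gripper opens to 85 mm and grips with 20 to 120 N. Pads are 22 mm wide; open, the fingers measure 114 mm over their backs; the gripper's body (76 mm by 85 mm) begins 54 mm behind the grasp point. The pads swing forward as they close: fully open they stand 13 mm farther back than shut.
Start: joints at [-1.232, 0.332, -0.065, 1.46, 0.022, 1.35, -0.088], TCP at [0.221, 0.585, 0.245] pointing down, gripper open.
Joint ranges: [-2.6, 2.6], [-0.5, 2.12], [-1.47, 1.34], [0.16, 2.42], [-1.27, 4.41], [0.06, 2.06], [-2.6, 2.6]. Speed limits (rad/s): [2.22, 2.22, 2.79, 2.79, 3.14, 3.14, 3.14].

INTERFACE

Orientations are given as [roll, pitch, yaw] about the fixed x, y, z axes, in that order (R = Rz(yaw) Ry(pitch) Rx(roll)).
In Python, from plant import ctrl, vision, job, models gives the robot as it stands.
- The arm moves only by the shell command python3 -m handwheel 'ROWS' [FORCE]. ROWS is JSON, one flat list of numbers, 7 for each row, row after row: the turn, a rotation vector about the world's x, y, z in degrees, then the shift along the world's x, y, z in cm, then the opening, from 0 (shut) to 1 (fully open). A call has 1 to 8 rows; each row shifts and turns the commanded pose from where the row before left it; what a row does not reach is not made up. A row lasts 1/10 s, in which the tool goes at most 50 mm and 8.59 degrees, less where a joint would pass 70% of its speed; a pose out of reach is approached as far as the arm can. A call is refused whole if a number of a shift passes 5 or a number of a turn 8.59, either way. A call with a gripper value outside its range is refused whole. The fingers move at their own pace and stop on an object; FORCE is the grip in N (left out, the last holds). Time passes only in rows, so rows that do not move let the fingers close. It gives the time, the measured TCP pose, the force and the opening at its end, in the units of the state.
- ctrl.read_state(): the state, without advancing time (a new reading comes with each control period).
- vision.capture(name): name is "scene" or "top" or "wrist"; returns a dict with "color" (384x512x3 uint8, red, green, blue), "fx", "fy", "cx", "cy" (pixels), "R" (3x3) and "t" (3): a world point X has camera coordinates R X + t; the wrist camera has in their place "hand_eye" (4x4, takes a point from camera to tool coordinates, whose origin is the TCP and whose axes are the tool frame's). Camera axes: x right, y down, z forward; pixel columns grow to the right and rows downward; lengths in m; the calibration is good to about 2 mm. The wrist camera is an equidistant fisheye: a pixel r from the principal point sees the ray r / f radians off the axis. A picture is of the moment at which its call begins: read the wrist's pose just before it. There is no depth.
- job.sign_off(): hands the job in, once; it reports no verdict.
Trained networks look in a picture, given as the dict that the camera call returned (one of the last four; its "shot" number tells which), for a name from the list of things; names that differ only in an ending like _2 or _b are one class to them, and where a whole thing is asked for, a point or a joint stands for the part that bears it (a point fixed in the world has none). Each returns a list of dicts, best first, with "p" (0 to 1); they miss things now and then, are a little off and sometimes report something else, mostly with a low value. They report only what shows in the picture. A call takes as long as a camera call. They do not tell look-alikes from the thing itself.
- models.recognise(label, picture): "xy" ([column, row] as shares, 0 to 1, of the picture: columns of its width, rows of its height, amid what is visible of it).
- models.regions_of(label, picture): "pixels" (384x512 bool, what is visible of it) and "xy" ([column, row] as shares, 0 to 1, of the picture: columns of its width, rows of its height, amid what is visible of it).
The state is a dict: "t": time; "joints": joint angles; "dq": joint speeds; "joint_torque": joint torques, N m; "position": TCP position; "tool_rot": TCP orientation; "force": force on the tool from outside, world axes, zero at the start; "moment": the same for the moment, N m; "grip_width": finger opening in m.
Only numpy, scipy, OpenCV 4.12 (cv2) and the standard library are available. Lean on these libraries where they do the work, as an engineer would, in place of code of your own. Each camera call takes 0.05 s, during which the arm holds its last target. There are 200 camera calls.

TASK

The dial knob of the little warming plate was pulled off for cleaning and lies in the coin tray. Put it back on its bare spindle: turn it so that the flat in its bore matches the flat of the spindle, slide it fully home, then press it well down against its spring, as one does to switch the plate on, without forcing it. Finish still holding the knob pressed down, and leave the jam jar on the plate and the things around it where they are.

Things in the scene. Friction and masses are not known exactly. Their poses are not given: they have to be found in the camera images.
- knob_centre (a point): Black cooker knob, loose, 50 g, upright in the coin tray; point on its axis, 20 mm up. 39.5 mm high: round skirt 50 mm wide at the bottom, 45 mm at its top 18.5 mm up; on it a bar grip to 39.5 mm, 14 mm thick (y, parallel cheeks: grasp there), 45 mm long (x), the +x end pointed with a short white line on top, the -x end blunt. z up.
- knob_seat (a point): Middle of the closed end of the knob's bore, 15 mm above its underside (5 mm below knob_centre), axes as the knob. The bore opens in the underside: D-shaped, 15 mm deep, 18.4 mm across, flat 5.2 mm from the axis on the side of the bar's pointed end (+x), mouth chamfered 2 mm. It rests on spindle_tip when the knob is home.
- spindle_tip (a point): Middle of the top of the bare upright steel D-spindle on the plate's control panel: 16 mm across, 22 mm out of the panel, one flat 4 mm from the axis facing this +x, tip chamfered 1.5 mm; z up. Turns against 0.02 N m drag. The knob has 1.2 mm play and slides on once its +x is within 10 degrees of this +x; home, its underside is 7 mm above the panel.
- dial_press (a joint): How far the spindle is pressed down, m: 0 at rest, 0.006 at the stop. Spring: 4.5 N to start moving, 10.5 N at the stop.
- warmer: The warming plate, fixed: flat aluminium case 190 (x) x 260 (y) x 52 mm high with a black top; origin at the middle of its underside, z up. Round heating field on its left (+y) part, control panel on its right (-y) part; the spindle stands at x = +25, y = -84 mm. Its flat top is 52 mm above the counter and nothing on the panel stands higher but the spindle.
- jam_centre (a point): Middle (42 mm up) of a jam jar, 62 mm wide and 85 mm high, standing on the heating field, loose; leave it there.
- coin_tray: Dark ribbed rubber coin tray, loose, 115 (x) x 170 (y) x 17 mm, rims 6 mm wide, inner floor 5 mm above the counter; origin at the middle of its underside. The knob stands in it.
- price_stand: Small bent black price stand, loose, 47 (x) x 88 (y) x 58 mm, standing on the counter on the robot's side of the coin tray, to the right; origin at the middle of its underside; leave alone.
Mind the look-alikes: they are no part of the job. Of the things that look like the part that bears knob_centre, the larger one is meant.

How it is judged:
On the way, in this order (a step that is already met when the one before it is completed fails the run):
1. the knob is lifted clear of the coin tray (height (world z) of knob_centre above 0.055 m), for 0.1 s.
2. the knob is fully home on the spindle, flat to flat (horizontal distance between knob_seat and spindle_tip below 0.003 m and z of knob_seat in the frame of spindle_tip between -0.0025 and 0.0025 m and angle between the x axis of knob_seat and the x axis of spindle_tip, either way round below 0.25 rad and angle between knob_seat's own z axis and vertical below 0.1 rad), for 0.2 s.
At the end, for the whole second after the job is handed in: The knob sits fully home on the spindle (bore end within 2.5 mm of the spindle's top, axes within 3 mm, flats within 0.25 rad, upright within 0.1 rad) and the gripper is still holding it pressed down, the spindle more than 3.5 mm in of its 6 mm; the jam jar stands where it stood, within 20 mm (all of step 2 and value of joint dial_press above 0.0035 m and contact force between the fingers and knob above 2 N and distance of jam_centre from where it was at the start of the episode below 0.02 m and angle between jam_centre's own z axis and vertical below 0.1 rad); the arm keeps its last pose, push and grip.
It fails at once if the jam jar is pushed more than 20 mm or tipped (distance of jam_centre from where it was at the start of the episode above 0.02 m or angle between jam_centre's own z axis and vertical above 0.3 rad).
It fails at once if the coin tray or the price stand is pushed more than 30 mm (distance of any of coin_tray, price_stand from where it was at the start of the episode above 0.03 m).
It fails at once if the dial is forced: more than 40 N on the spindle (contact force between knob and dial_press above 40 N).
It also fails if it takes over 42 s, if anything falls off the work surface, if the arm or the gripper's body presses on something with over 40 N, if the wrist force passes 120 N, or if a joint passes its speed limit or range.

## Working session

There is one attempt and no reset: what is moved stays moved. The work goes in short steps, Python scripts to look and compute and a shell command to move; the robot and the scene stay as the last step left them, time stands still between calls to the robot, and variables do not carry over. Pictures are saved under pics/ and viewed, about 8 in all and at most 12, crops included, and the job is handed in when it is done.

```bash
ls; mkdir -p pics; cat > h.py <<'E'
import numpy as np, cv2, pickle
from plant import ctrl, vision, job, models
from scipy.spatial.transform import Rotation as Ro
def ray(c,uv):  # world origin & direction, fixed cams
    R=np.array(c['R']);t=np.array(c['t'])
    d=R.T@np.array([(uv[0]-c['cx'])/c['fx'],(uv[1]-c['cy'])/c['fy'],1]); return -R.T@t,d
def at_z(c,uv,z):
    o,d=ray(c,uv); return o+d*(z-o[2])/d[2]
def wray(c,s,uv):
    x=np.array([uv[0]-c['cx'],uv[1]-c['cy']]);r=np.hypot(*x);th=r/c['fx'];u=x/max(r,1e-9)
    d=np.array([*(u*np.sin(th)),np.cos(th)]);H=np.array(c['hand_eye'])
    W=Ro.from_euler('xyz',s['tool_rot']).as_matrix();p=np.array(s['position'])
    return p+W@H[:3,3], W@H[:3,:3]@d
def wz(c,s,uv,z):
    o,d=wray(c,s,uv); return o+d*(z-o[2])/d[2]
def save(c,n,box=None,k=1):
    im=c['color']
    if box: im=im[box[1]:box[3],box[0]:box[2]]
    cv2.imwrite('pics/'+n,cv2.resize(im,None,fx=k,fy=k,interpolation=cv2.INTER_CUBIC)[:,:,::-1])
E
python3 - <<'E'
from h import *
s=ctrl.read_state();print({k:np.round(v,3).tolist() for k,v in s.items()})
for n in ['scene','top']:
    c=vision.capture(n);pickle.dump(c,open(n+'.pkl','wb'));save(c,n+'0.png',k=1.5)
    for l in ['knob_centre','spindle_tip','dial_press','warmer','jam_centre','coin_tray','price_stand']:
        try:print(n,l,[(np.round(np.array(q['xy'])*[512,384]).tolist(),round(q['p'],2)) for q in models.recognise(l,c)][:5])
        except Exception as e:print(l,e)
E
```

```text
pics
{'t': 0.0, 'joints': [-1.232, 0.333, -0.065, 1.461, 0.022, 1.35, -0.089], 'dq': [-0.0, -0.002, 0.0, -0.001, 0.0, -0.001, 0.001], 'joint_torque': [-0.001, -62.545, 0.048, -39.162, 0.016, 0.01, 0.0], 'position': [0.221, 0.584, 0.245], 'tool_rot': [-1.571, 0.001, 1.209], 'force': [-0.505, -1.159, -0.468], 'moment': [-0.024, -0.03, 0.014], 'grip_width': 0.085}
scene knob_centre [([263.0, 262.0], 0.71), ([320.0, 250.0], 0.59)]
scene spindle_tip [([223.0, 196.0], 0.42)]
scene dial_press [([244.0, 188.0], 0.45)]
scene warmer [([224.0, 193.0], 0.67)]
scene jam_centre [([210.0, 164.0], 0.88)]
scene coin_tray [([305.0, 247.0], 0.65)]
scene price_stand [([294.0, 309.0], 0.91)]
top knob_centre [([308.0, 167.0], 0.63), ([286.0, 208.0], 0.53)]
top spindle_tip []
top dial_press []
top warmer [([195.0, 188.0], 0.98)]
top jam_centre [([174.0, 189.0], 0.94), ([310.0, 168.0], 0.54)]
top coin_tray [([293.0, 171.0], 0.98)]
top price_stand [([342.0, 221.0], 0.78)]
```

View pics/scene0.png

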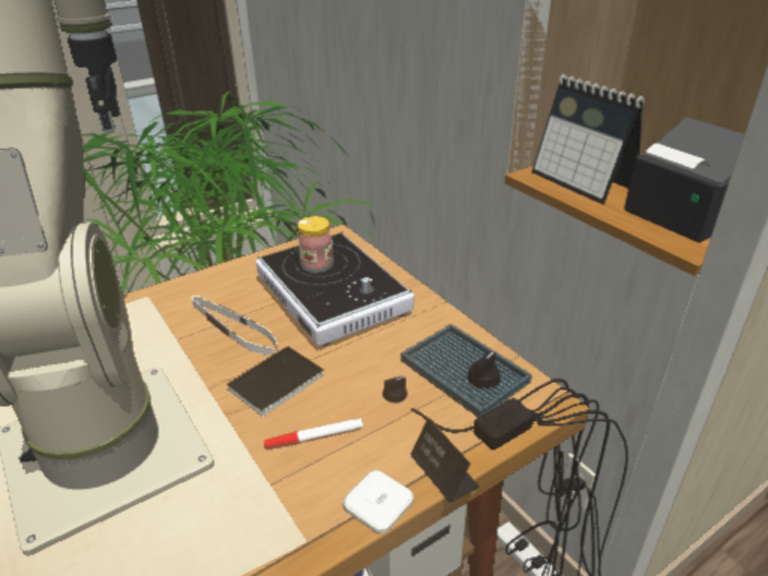

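View pics/top0.png

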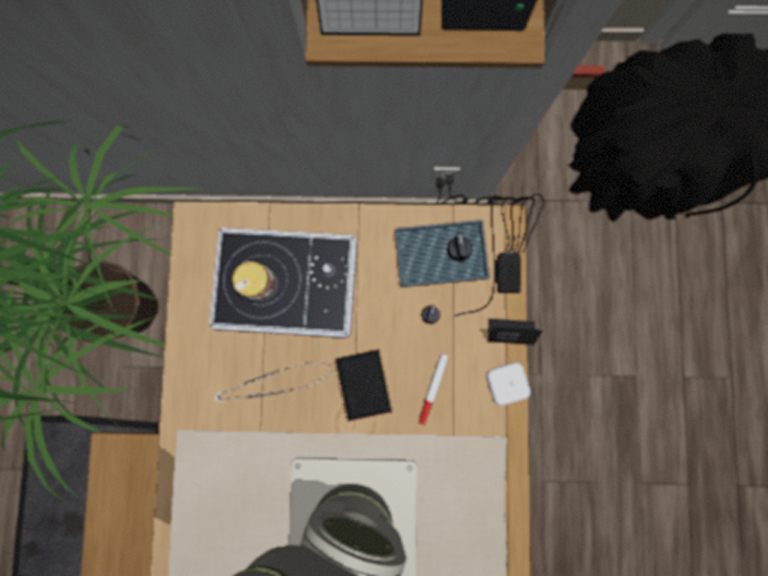

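The knob candidates in the top picture are the one in the tray at (307,165) and a smaller one on the counter at (287,209). The larger one in the tray fits the description. I'll enlarge that area to confirm and measure coarse positions.

```bash
python3 - <<'E'
from h import *
c=pickle.load(open('top.pkl','rb'));sc=pickle.load(open('scene.pkl','rb'))
print('cam',ray(c,(256,192))[0],c['fx'])
a=np.hstack([cv2.resize(c['color'][140:220,255:335],(400,400),interpolation=2),cv2.resize(c['color'][150:210,190:250],(400,400),interpolation=2)])
cv2.imwrite('pics/crop0.png',a[:,:,::-1])
print('knob',at_z(c,(307,165),.03),'decoy',at_z(c,(287,209),.02))
print('spindle',at_z(c,(219,179),.07),at_z(sc,(244,189),.07))
print('knob scene',at_z(sc,(323,247),.03))
for l,z in[('warmer',.052),('coin_tray',.017)]:
    m=models.regions_of(l,c)
    print(l,len(m)) if not m else None
    cnt=np.argwhere(m[0]['pixels'])[:,::-1].astype(np.float32)
    W=np.array([at_z(c,p,z)[:2] for p in cnt],np.float32);print(l,cv2.minAreaRect(W))
E
```

```text
cam [ 0.31862904 -0.05889221  1.00588073] 351.5890152554463
knob [ 0.50778567 -0.19349882  0.03      ] decoy [ 0.38366724 -0.13911607  0.02      ]
spindle [0.45809514 0.04849187 0.07      ] [0.45461306 0.04304069 0.07      ]
knob scene [ 0.50358962 -0.20268845  0.03      ]
warmer ((0.4357456862926483, 0.13225701451301575), (0.25778236985206604, 0.18758371472358704), 87.53694915771484)
coin_tray ((0.5010691285133362, -0.15976697206497192), (0.11748507618904114, 0.16956071555614471), 6.181994438171387)
```

View pics/crop0.png

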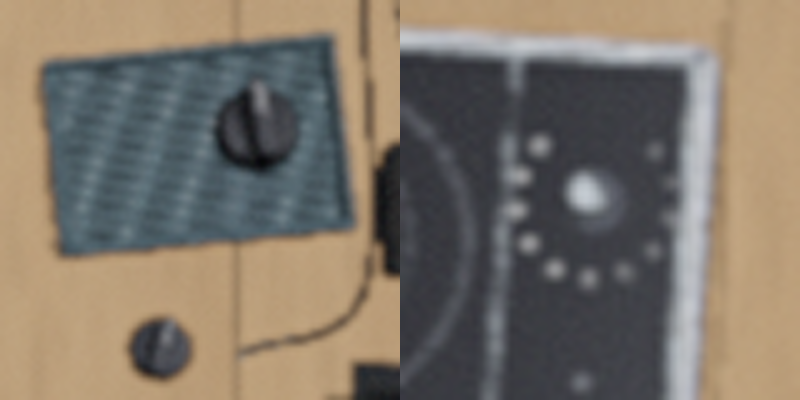

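The left crop shows the big knob in the tray with its white line up, towards world +x. In the right crop the spindle is at crop (585,193), but its flat doesn't show. Top-camera spindle and warmer geometry agree at about (0.457, 0.048). Next I'll look from the wrist near the spindle.

```bash
python3 -m handwheel '[0,0,0,2,-4.4,0,1, 0,0,0,2,-4.4,0,1, 0,0,0,2,-4.4,0,1, 0,0,0,2,-4.4,0,1, 0,0,0,2,-4.4,0,1, 0,0,0,2,-4.4,0,1, 0,0,0,2,-4.4,0,1, 0,0,0,2,-4.4,0,1]'
python3 -m handwheel '[0,0,0,2,-4.4,0,1, 0,0,0,2,-4.4,0,1, 0,0,0,2,-4.4,0,1,0,0,0,0,-4.4,0,1,0,0,0,0,0,0,1]'
python3 - <<'E'
from h import *
s=ctrl.read_state();c=vision.capture('wrist');print(s['t'],s['position'],s['tool_rot'],s['joints'])
print({k:np.round(v,3).tolist() for k,v in c.items() if k!='color'})
pickle.dump((s,c),open('w1.pkl','wb'));save(c,'w1.png',k=1.5)
for l in ['knob_centre','spindle_tip','dial_press']:
    print(l,[(np.round(np.array(q['xy'])*[512,384]).tolist(),round(q['p'],2)) for q in models.recognise(l,c)][:5])
E
```

```text
t: 1.7
position: [0.3817, 0.2307, 0.2457]
tool_rot: [-1.571, -0.001, 1.209]
force: [0.9, -0.2, 0.9]
grip_width: 0.0856
t: 2.2
position: [0.4417, 0.0507, 0.2457]
tool_rot: [-1.571, -0.0, 1.2]
force: [0.0, 1.7, -0.2]
grip_width: 0.0854
2.2 [0.44165439 0.05073244 0.24567712] [-1.57139539e+00 -4.47096551e-05  1.20038979e+00] [-0.66287766 -0.10008231  0.42216302  1.92833768  0.0427687   1.30431801
  0.94655553]
{'fx': 297.319, 'fy': 297.319, 'cx': 254.531, 'cy': 190.681, 'hand_eye': [[1.0, 0.0, -0.001, 0.002], [0.001, -0.308, 0.951, -0.128], [0.0, -0.951, -0.308, 0.079], [0.0, 0.0, 0.0, 1.0]], 'shot': 3}
knob_centre [([112.0, 176.0], 0.79), ([119.0, 263.0], 0.76)]
spindle_tip [([262.0, 183.0], 0.51)]
dial_press []
```

View pics/w1.png

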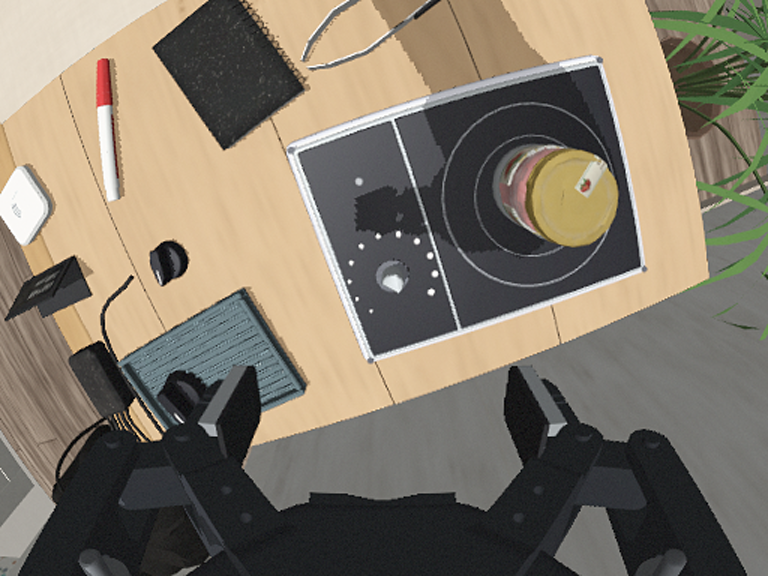

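The wrist picture shows the spindle at (393,277) in the view, which is (262,185) in pixels. The knob is partly hidden by a finger at the lower left. I'll enlarge the spindle to see its flat.

```bash
python3 - <<'E'
from h import *
s,c=pickle.load(open('w1.pkl','rb'))
save(c,'w1c.png',(242,165,282,205),15)
print(wz(c,s,(262,183),.074))
E
```

```text
[0.45388756 0.05583369 0.074     ]
```

View pics/w1c.png

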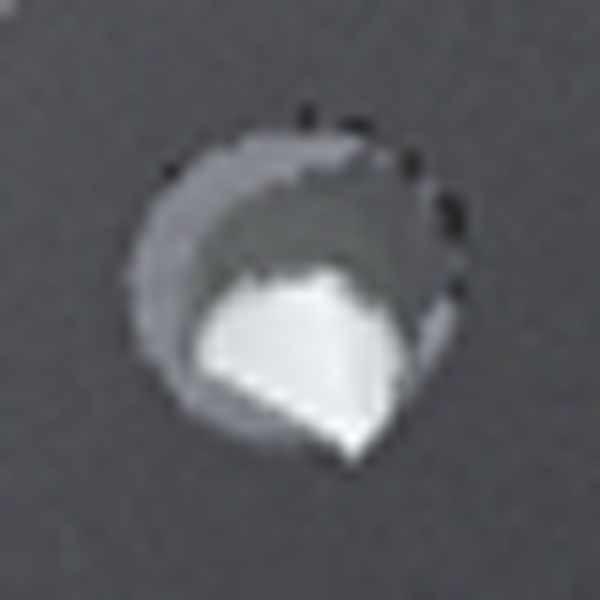

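```bash
python3 - <<'E'
from h import *
s,c=pickle.load(open('w1.pkl','rb'))
f=lambda x,y:wz(c,s,(242+x/15-.5+.033,165+y/15-.5+.033),.074)
a,b=f(200,370),f(352,455);n=b-a;print(a,b,np.linalg.norm(n))
g=np.array([f(*p)[:2] for p in[(200,370),(352,455),(405,370),(390,300),(325,268),(245,280)]]);print(g)
nn=np.array([-n[1],n[0]])/np.linalg.norm(n)
nn*=-np.sign(nn@(g[3]-g[0]));print('normal yaw',np.degrees(np.arctan2(nn[1],nn[0])))
print('extents',(g-g[0])@nn)
# panel ring centre, on panel z=.052
print('ring',[f(132,285),f(465,265)], [wz(c,s,(242+x/15-.5,165+y/15-.5),.052) for x,y in((132,285),(465,265),(297,290))])
E
```

```text
[0.45755283 0.04637187 0.074     ] [0.46735657 0.05414026 0.074     ] 0.01250844815047959
[[0.45755283 0.04637187]
 [0.46735657 0.05414026]
 [0.4627818  0.05985643]
 [0.45756613 0.0606718 ]
 [0.45372801 0.0572426 ]
 [0.45252207 0.05170435]]
normal yaw -51.60701456940339
extents [ 0.00000000e+00  3.87303759e-19 -7.32132272e-03 -1.11995879e-02
 -1.08955617e-02 -7.30379664e-03]
ring [array([0.44999907, 0.04418967, 0.074     ]), array([0.45706555, 0.06647623, 0.074     ])] [array([0.45593876, 0.04147465, 0.052     ]), array([0.463524  , 0.06539714, 0.052     ]), array([0.46079426, 0.05290882, 0.052     ])]
```

The flat normal is at yaw ≈ −52° and the spindle centre ≈ (0.460, 0.052). Now to the knob: grasp with jaws at knob yaw + 90°, then turn about −52°.

```bash
python3 -m handwheel '[0,0,3.5,1,-4.1,-0.7,1,0,0,3.5,1,-4.1,-0.7,1,0,0,3.5,1,-4.1,-0.7,1,0,0,3.5,1,-4.1,-0.7,1,0,0,3.5,1,-4.1,-0.7,1,0,0,3.5,1,-4.1,-0.7,1,0,0,0,0,0,0,1]'
python3 - <<'E'
from h import *
s=ctrl.read_state();c=vision.capture('wrist');print(s['t'],s['position'],s['tool_rot'],s['joints'])
pickle.dump((s,c),open('w2.pkl','wb'))
for q in models.regions_of('knob_centre',c):
    p=np.argwhere(q['pixels']);print(q['p'],np.array(q['xy'])*[512,384],p.min(0)[::-1],p.max(0)[::-1])
q=models.regions_of('knob_centre',c)[0]
x,y=(np.array(q['xy'])*[512,384]).astype(int);b=(x-50,y-50,x+50,y+50);print(b);save(c,'w2c.png',b,6)
E
```

```text
t: 3.1
position: [0.5011, -0.1935, 0.2023]
tool_rot: [-1.569, 0.003, 1.574]
force: [-0.6, 0.1, -0.7]
grip_width: 0.0856
3.1 [ 0.50105884 -0.1934851   0.20226719] [-1.5689905   0.00290761  1.57436795] [-0.36654957  0.19115904  0.73204896  1.78565338 -0.13223577  1.21651208
  1.9769306 ]
0.79 [304.2816  66.3168] [288  48] [321  82]
0.69 [253.9008 176.7168] [234 157] [277 208]
(np.int64(254), np.int64(16), np.int64(354), np.int64(116))
```

View pics/w2c.png

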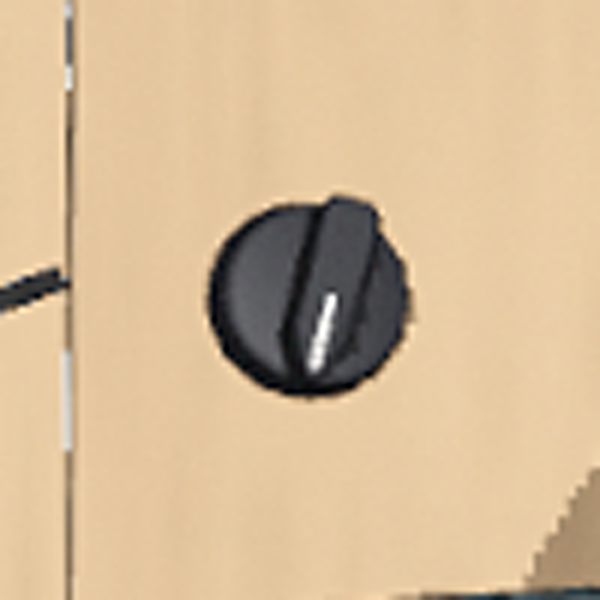

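That crop is the small decoy on the counter. The tray knob is the second hit at (254,177), so I'll view that one.

```bash
python3 - <<'E'
from h import *
s,c=pickle.load(open('w2.pkl','rb'));save(c,'w2d.png',(214,142,294,222),7.5)
E
```

```text
(no output)
```

View pics/w2d.png

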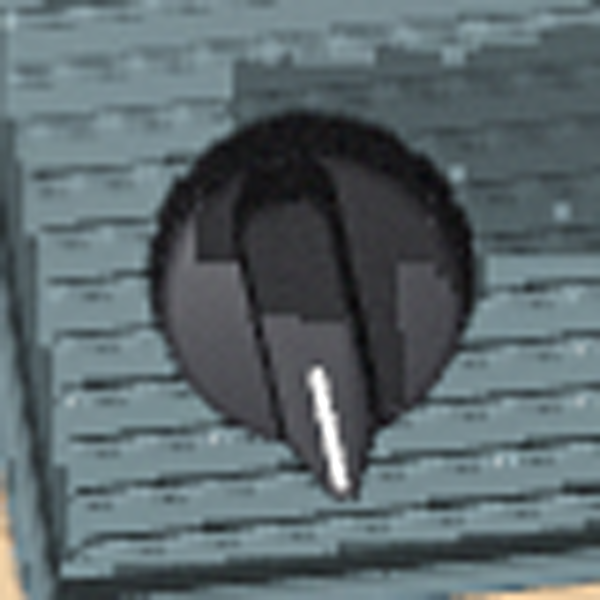

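```bash
python3 - <<'E'
from h import *
s,c=pickle.load(open('w2.pkl','rb'))
f=lambda x,y,z=.0445:wz(c,s,(214+(x+.5)/7.5-.5,142+(y+.5)/7.5-.5),z)
for a,b in[((318,372),(342,492)),((288,197),(345,495)),((238,225),(275,400)),((330,210),(372,385))]:
    A,B=f(*a),f(*b);d=B-A;print(A,B,np.linalg.norm(d),np.degrees(np.arctan2(d[1],d[0])))
L,R=f(150,285,.008),f(482,275,.008);print('skirt',L,R,(L+R)/2)
E
```

```text
[ 0.51519052 -0.19115842  0.0445    ] [ 0.53248081 -0.18777417  0.0445    ] 0.017618385527872853 11.074577237643954
[ 0.49099815 -0.19523     0.0445    ] [ 0.53292036 -0.18735826  0.0445    ] 0.04265484592258356 10.634597440714057
[ 0.4948282  -0.20183302  0.0445    ] [ 0.51920009 -0.19695474  0.0445    ] 0.024855314435083858 11.318764211655267
[ 0.49273604 -0.18968957  0.0445    ] [ 0.51699892 -0.18385933  0.0445    ] 0.02495353910207023 13.511694239019912
skirt [ 0.51336363 -0.21640343  0.008     ] [ 0.51156074 -0.16652038  0.008     ] [ 0.51246218 -0.19146191  0.008     ]
```

The knob is at (0.512, −0.1915) with yaw ≈ 11°, and the cheek, bar and skirt sizes all agree (12–14 mm, 43 mm, 50 mm). Turn +11°, descend to TCP z ≈ 0.040, and grasp.

```bash
python3 -m handwheel '[0,0,5.5,0.6,0.1,-4.5,1,0,0,5.5,0.5,0.1,-4.5,1,0,0,0,0,0,-4.5,1,0,0,0,0,0,-2.0,1,0,0,0,0,0,-0.7,1,0,0,0,0,0,0,1]'
python3 -m handwheel '[0,0,0,0,0,0,0,0,0,0,0,0,0,0,0,0,0,0,0,0,0,0,0,0,0,0,0,0,0,0,0,0,0,0,0,0,0,0,0,0,0,0,0,0,0,0,0,0,0]' 50
python3 - <<'E'
from h import *
s=ctrl.read_state();print(s['t'],s['position'],np.degrees(s['tool_rot']),s['joints'],s['force'],s['grip_width'])
E
```

```text
t: 3.85
position: [0.5125, -0.1859, 0.0413]
tool_rot: [-1.57, -0.001, 1.769]
force: [0.7, 0.4, 1.5]
grip_width: 0.0856
t: 4.55
position: [0.5127, -0.1876, 0.0419]
tool_rot: [-1.572, 0.0, 1.767]
force: [-1.0, -0.2, 5.9]
grip_width: 0.0127
4.55 [ 0.5126548  -0.18758254  0.04191024] [-9.00526919e+01  6.94538010e-03  1.01267349e+02] [-0.26000584  0.42583877  0.62817161  1.90586644 -0.31362944  0.90749978
  2.28871748] [-0.9596767  -0.22331197  5.89572841] 0.012701950525857875
```

```bash
python3 -m handwheel '[0,0,0,0,0,2,0,0,0,0,0,0,3,0,0,0,0,0,0,5,0,0,0,-8,0,2,5,0,0,0,-8,-0.5,4,0,0,0,0,-8,-0.5,4,0,0,0,0,-8,-0.5,4,0,0,0,0,-8,-0.5,4,0,0]'
python3 -m handwheel '[0,0,-8,-1,4,0,0,0,0,-8,-1,2,0,0,0,0,-7,-1,0,0,0,0,0,0,0,0,0,0]'
python3 - <<'E'
from h import *
s=ctrl.read_state();c=vision.capture('wrist');print(s['t'],s['position'],np.degrees(s['tool_rot']),s['joints'],s['force'],s['grip_width'])
pickle.dump((s,c),open('w3.pkl','wb'));save(c,'w3.png',k=1.5)
for l in ['knob_centre','spindle_tip','dial_press','warmer']:
    print(l,[(np.round(np.array(q['xy'])*[512,384]).tolist(),round(q['p'],2)) for q in models.recognise(l,c)][:5])
print(np.array(c['hand_eye']).round(4).tolist())
E
```

```text
t: 5.35
position: [0.4936, -0.019, 0.1879]
tool_rot: [-1.571, -0.0, 1.104]
force: [0.6, -0.1, -0.9]
grip_width: 0.0127
t: 5.75
position: [0.4642, 0.0366, 0.1876]
tool_rot: [-1.57, 0.0, 0.721]
force: [-0.3, -0.6, -0.7]
grip_width: 0.0127
5.75 [0.46419047 0.03661941 0.18764281] [-8.99412191e+01  1.06568387e-03  4.12917909e+01] [-7.86727312e-01 -9.68404386e-04  6.18824990e-01  1.96981863e+00
 -3.27144436e-04  1.17311735e+00  5.52901777e-01] [-0.25334048 -0.58664815 -0.65464462] 0.012684141868588477
knob_centre [([112.0, 237.0], 0.92), ([252.0, 222.0], 0.81)]
spindle_tip [([261.0, 170.0], 0.72), ([263.0, 170.0], 0.25)]
dial_press [([261.0, 171.0], 0.68)]
warmer [([280.0, 108.0], 0.57)]
[[1.0, 0.0003, -0.0007, 0.0014], [0.0008, -0.3085, 0.9512, -0.1279], [0.0001, -0.9512, -0.3085, 0.0798], [0.0, 0.0, 0.0, 1.0]]
```

View pics/w3.png

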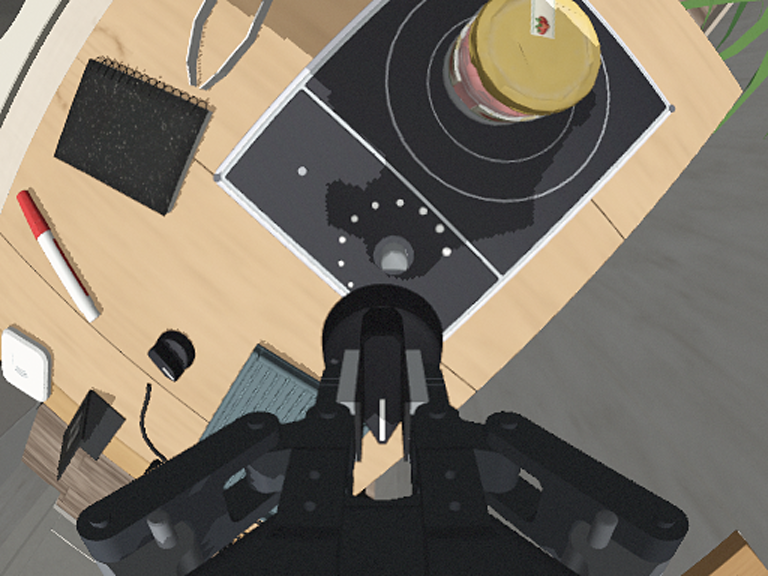

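The knob is held upright in the jaws, pointer down in the image, with the skirt around view (383,340). The spindle is visible at view (393,258) with its flat towards the bottom. I'll enlarge both.

```bash
python3 - <<'E'
from h import *
s,c=pickle.load(open('w3.pkl','rb'));im=c['color']
a=cv2.resize(im[148:198,237:287],(400,400),interpolation=2);b=cv2.resize(im[182:302,206:306],(400,480),interpolation=2)
a=cv2.copyMakeBorder(a,0,80,0,0,0);cv2.imwrite('pics/w3c.png',np.hstack([a,b])[:,:,::-1])
E
```

```text
(no output)
```

View pics/w3c.png

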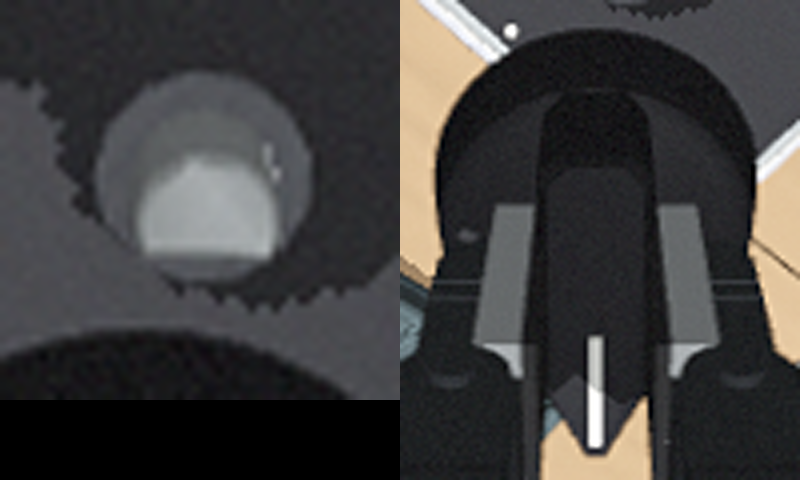

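```bash
python3 - <<'E'
from h import *
s,c=pickle.load(open('w3.pkl','rb'));zt=s['position'][2]
A=lambda x,y,z=.074:wz(c,s,(237+(x+.5)/8-.5,148+(y+.5)/8-.5),z)
B=lambda x,y,z:wz(c,s,(206+(x-400+.5)/4-.5,182+(y+.5)/4-.5),z)
a,b=A(142,253),A(275,253);d=b-a;print('chord',a,b,np.linalg.norm(d),'normal',np.degrees(np.arctan2(d[1],d[0]))-90)
p=np.array([A(*q)[:2] for q in[(142,253),(275,253),(270,195),(240,165),(200,157),(160,172),(140,210)]])
yaw=s['tool_rot'][2];n=np.array([np.sin(yaw),-np.cos(yaw)]);t=np.array([np.cos(yaw),np.sin(yaw)])
P=s['position'][:2]
print('spindle top pts tool(x, -z) mm',np.c_[(p-P)@t,(p-P)@n]*1e3)
q=np.array([A(x,y,.052)[:2] for x,y in((97,180),(313,180),(205,72),(205,282))]);print('ring',np.c_[(q-P)@t,(q-P)@n]*1e3)
top=zt+.0026
for nm,x,y,z in[('line0',595,335,top),('line1',595,447,top),('blunt',598,92,top),('tip',595,452,top),('skL',437,165,zt-.034),('skR',755,165,zt-.034),('skTop',598,28,zt-.036)]:
    w=B(x,y,z)[:2]-P;print(nm,w@t*1e3,w@n*1e3)
print('yaw',np.degrees(yaw))
E
```

```text
chord [0.45716615 0.04612149 0.074     ] [0.46770901 0.05540066 0.074     ] 0.01404473632981633 normal -48.647782532344124
spindle top pts tool(x, -z) mm [[  0.9925911  -11.77478019]
 [ 15.03731962 -11.78959236]
 [ 14.4153213  -18.10959657]
 [ 11.23085798 -21.33928634]
 [  7.04497733 -22.19065768]
 [  2.87432321 -20.57342409]
 [  0.78314169 -16.46473126]]
ring [[ -4.17568902 -14.25268276]
 [ 20.5039453  -14.29038125]
 [  8.06863346 -26.83538558]
 [  8.23830868  -2.11736012]]
line0 1.1921365867191744 -0.3861936835581501
line1 1.1895233667942229 17.24578247927605
blunt 1.5332879718188162 -32.5449288546281
tip 1.1893867781061775 18.090636429554667
skL -22.536548816953555 -7.023672790820903
skR 25.124823913488196 -7.044243727687042
skTop 1.5796080314887566 -27.92100479439076
yaw 41.29179090130359
```

The knob is parallel to the jaws, and the spindle flat is within about 2° of the tool (chord 14.0 mm against 13.9 expected). The relative shift is (−3.3, +13.9) mm in the world frame. I'll move over the spindle and lower to just above its tip.

```bash
python3 -m handwheel '[0,0,0,-0.33,1.39,0,0,0,0,0,0,0,-3.5,0,0,0,0,0,0,-2.5,0,0,0,0,0,0,-1,0,0,0,0,0,0,0,0]'
python3 -m handwheel '[0,0,0,0,0,-0.2,0,0,0,0,0,0,-0.2,0,0,0,0,0,0,-0.2,0,0,0,0,0,0,0,0]'
python3 -m handwheel '[0,0,0,0,0,-0.2,0,0,0,0,0,0,0,0]'
```

```text
t: 6.5
position: [0.4613, 0.0494, 0.1169]
tool_rot: [-1.57, 0.002, 0.721]
force: [0.4, 0.3, 0.3]
grip_width: 0.0127
t: 6.9
position: [0.462, 0.0501, 0.112]
tool_rot: [-1.571, -0.001, 0.721]
force: [0.0, -0.8, 0.5]
grip_width: 0.0128
t: 7.1
position: [0.4618, 0.05, 0.1097]
tool_rot: [-1.571, -0.0, 0.721]
force: [0.9, -0.6, -0.9]
grip_width: 0.0127
```

```bash
python3 -m handwheel '[0,0,0,0,0,-0.2,0,0,0,0,0,0,0,0]'
python3 -m handwheel '[0,0,0,0,0,-0.2,0,0,0,0,0,0,0,0]'
python3 -m handwheel '[0,0,0,0,0,-0.2,0,0,0,0,0,0,0,0]'
```

```text
t: 7.3
position: [0.4617, 0.05, 0.1076]
tool_rot: [-1.571, 0.0, 0.721]
force: [-0.2, 0.2, -1.1]
grip_width: 0.0126
t: 7.5
position: [0.4617, 0.0499, 0.1055]
tool_rot: [-1.57, 0.0, 0.721]
force: [-0.5, 0.6, -0.3]
grip_width: 0.0126
t: 7.7
position: [0.4617, 0.05, 0.1035]
tool_rot: [-1.57, 0.0, 0.721]
force: [-0.4, -0.5, -1.3]
grip_width: 0.0125
```

```bash
python3 -m handwheel '[0,0,0,0,0,-0.2,0,0,0,0,0,0,0,0]'
python3 -m handwheel '[0,0,0,0,0,-0.2,0,0,0,0,0,0,0,0]'
python3 -m handwheel '[0,0,0,0,0,-0.2,0,0,0,0,0,0,0,0]'
python3 -m handwheel '[0,0,0,0,0,-0.1,0,0,0,0,0,0,0,0]'
```

```text
t: 7.9
position: [0.4617, 0.05, 0.1015]
tool_rot: [-1.57, 0.0, 0.721]
force: [-1.1, 0.5, -0.7]
grip_width: 0.0127
t: 8.1
position: [0.4617, 0.05, 0.0995]
tool_rot: [-1.57, 0.0, 0.721]
force: [-0.6, 0.6, -0.9]
grip_width: 0.0129
t: 8.3
position: [0.4617, 0.05, 0.0976]
tool_rot: [-1.57, 0.0, 0.721]
force: [0.3, -0.1, -0.7]
grip_width: 0.0125
t: 8.5
position: [0.4617, 0.05, 0.0967]
tool_rot: [-1.571, 0.0, 0.721]
force: [0.3, -0.6, -0.7]
grip_width: 0.0129
```

```bash
python3 -m handwheel '[0,0,0,0,0,-0.1,0,0,0,0,0,0,0,0]'
python3 -m handwheel '[0,0,0,0,0,-0.1,0,0,0,0,0,0,0,0,0,0,0,0,0,0,0]'
python3 -m handwheel '[0,0,0,0,0,-0.1,0,0,0,0,0,0,0,0,0,0,0,0,0,0,0]'
```

```text
t: 8.7
position: [0.4619, 0.05, 0.0959]
tool_rot: [-1.571, -0.0, 0.721]
force: [-1.2, -0.6, 0.5]
grip_width: 0.0124
t: 9.0
position: [0.462, 0.05, 0.095]
tool_rot: [-1.571, -0.0, 0.721]
force: [-0.6, -1.0, 4.4]
grip_width: 0.0127
t: 9.3
position: [0.4619, 0.05, 0.0939]
tool_rot: [-1.571, -0.0, 0.721]
force: [-1.4, -0.5, 5.5]
grip_width: 0.0125
```

Contact came at TCP z ≈ 0.0955, right where home was predicted, and the force follows the spring law (5.5 N ≈ 1 mm). Press on to about 5 mm.

```bash
python3 -m handwheel '[0,0,0,0,0,-0.1,0,0,0,0,0,0,-0.1,0,0,0,0,0,0,0,0]'
python3 -m handwheel '[0,0,0,0,0,-0.1,0,0,0,0,0,0,0,0,0,0,0,0,0,0,0]'
python3 -m handwheel '[0,0,0,0,0,-0.05,0,0,0,0,0,0,0,0,0,0,0,0,0,0,0]'
```

```text
t: 9.6
position: [0.462, 0.05, 0.0919]
tool_rot: [-1.571, -0.0, 0.721]
force: [-2.3, -0.3, 7.3]
grip_width: 0.0126
t: 9.9
position: [0.462, 0.05, 0.0911]
tool_rot: [-1.571, -0.001, 0.721]
force: [-2.5, -0.9, 8.1]
grip_width: 0.013
t: 10.2
position: [0.462, 0.0501, 0.0906]
tool_rot: [-1.571, -0.001, 0.721]
force: [-1.5, -0.9, 9.3]
grip_width: 0.0125
```

```bash
python3 - <<'E'
from h import *
F=[]
for i in range(8):
    c=vision.capture('wrist' if i<7 else 'scene');F.append(ctrl.read_state()['force'])
    if i==6:w=c
print(np.mean(F,0),np.std(F,0))
a=cv2.resize(w['color'][150:300,180:330],(400,400),interpolation=2);b=cv2.resize(c['color'][120:220,195:295],(400,400),interpolation=2)
cv2.imwrite('pics/end.png',np.hstack([a,b])[:,:,::-1])
E
```

```text
[-2.49227094 -0.84715332  8.91849337] [0.70090389 0.32734171 0.2141003 ]
```

View pics/end.png

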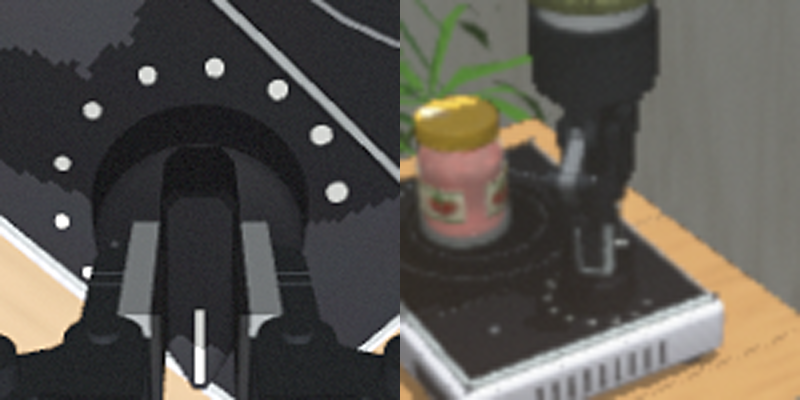

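The last picture shows the knob low on the panel, concentric with the dot ring, with the pointer aligned, and the jar upright in place. The mean force of 8.9 N gives a press of about 4.4–5 mm. I'll add a little margin and hand in.

```bash
python3 -m handwheel '[0,0,0,0,0,-0.04,0,0,0,0,0,0,0,0,0,0,0,0,0,0,0]'
python3 -c "
from h import *
s=ctrl.read_state();print(s['position'],s['force'],s['grip_width'],s['t']);print(job.sign_off())"
```

```text
t: 10.9
position: [0.462, 0.05, 0.0902]
tool_rot: [-1.571, -0.001, 0.721]
force: [-2.2, 0.2, 9.1]
grip_width: 0.0124
[0.46202532 0.05004926 0.09022645] [-2.16854126  0.23397112  9.06405846] 0.012398826230249169 10.9
the job is handed in; nothing more can be done
None
```

The knob is back on its spindle, flat to flat, and the gripper is holding it pressed down. I handed the job in at 10.9 s of the 42 s allowed. The sign-off gives no verdict, so the result rests on my own checks.

I took the larger knob from the coin tray, turned it about −60° to match the spindle's flat, and slid it on without meeting resistance.

- **Home position:** contact came at a tool height of about 95.5 mm; I had worked out 96 mm for fully home.
- **Press depth:** I pressed about 5 mm further, to 90.2 mm, where the upward force was about 9 N. By the spring figures that is roughly 4.5–5 mm in, against the 3.5 mm needed. No force reading went above 9.3 N, well under the 40 N limit.
- **Last pictures:** the knob sits low on the panel in the middle of its dot ring, and the jam jar stands upright on the heating field. I didn't measure the jar's position again, and I didn't check the coin tray or price stand afterwards.

**Disagreements between measurements:**
- **Flat angle:** two measurements of the spindle's flat differed by 3° (−51.6° and −48.6°). I used the closer, second one.
- **Knob in the jaws:** its position along the jaws was about 2.5 mm off what the grasp predicted, so I placed it using the picture that showed both knob and spindle.
- **Sideways force:** about 2 N remained at the end.

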